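Oil and level the weighing stand, and hold it down

ROBOT

A 7-joint arm with a two-finger parallel gripper is mounted at the origin on a cart in front of the work surface, level with it; the furniture and walls round the work are solid. World frame = base frame: x ahead of the robot, y to its left, z up, the work surface at z = 0. Lengths are in m, angles in rad, forces in N, time in s.
With the tool pointing down it reaches from about 0.425 to 0.875 m from the base axis. Payload 4.7 kg.
Tool frame: the origin (TCP) lies on the centre line of the jaws, within the pads' length; the fingertips stand 22 mm ahead of it and the grasp point (between the pads) lies 3 mm ahead of it; z points along the fingers, y is the line along which they close (so a half turn about z gives the same grasp; the last joint's range is limited). The gripper opens to 87 mm and grips with 3 to 60 N. Pads are 19 mm wide; open, the fingers measure 117 mm over their backs; the gripper's body (75 mm by 190 mm) begins 51 mm behind the grasp point.
Start: joints at [-1.237, 0.321, -0.07, 1.45, 0.023, 1.371, -0.057], TCP at [0.204, 0.617, 0.245] pointing down, gripper open.
Joint ranges: [-2.86, 2.86], [-0.3, 2.09], [-1.38, 1.24], [0.06, 2.45], [-1.56, 4.7], [0.09, 2.05], [-2.69, 2.69]. Speed limits (rad/s): [2.57, 2.57, 3.14, 3.14, 3.14, 3.14, 3.14].

INTERFACE

Orientations are given as a unit quaternion [x, y, z, w].
In Python, from plant import ctrl gives the robot as it stands. The module is installed in compiled form; this text tells all that it offers.
- The arm moves only by the shell command python3 -m pendant 'ROWS' [OPENING]. ROWS is JSON, a list of rows, each an object with "linear": the shift along the tool's x, y, z in cm, a list of three; "angular": the turn, a rotation vector about the tool's x, y, z in rad, a list of three. A call has exactly 5 rows; each row shifts and turns the commanded pose from where the row before left it, along the tool's axes as they then stand; what a row does not reach is not made up. A row lasts 1/10 s, in which the tool goes at most 50 mm and 8.59 degrees, less where a joint would pass 70% of its speed; a pose out of reach is approached as far as the arm can. A call is refused whole if a number of a shift passes 5 or a number of a turn 0.15, either way. A call with a gripper value outside its range is refused whole. OPENING is the finger opening in cm, from 0 to 8.7, set as the call begins (- or left out, the last holds). The fingers move at their own pace and stop on an object; the grip force is fixed at half the most. Time passes only in rows, so rows that do not move let the fingers close, or fill a call up. It gives the time, the measured TCP pose, the force, the opening and the grip force at its end, in the units of the state.
- ctrl.observe(): the state, without advancing time (a new reading comes with each control period).
- ctrl.grab_frame(name): name is "side" or "top" or "wrist"; returns (picture, depth): 420x560x3 uint8, red, green, blue; 420x560 float32, m along the optical axis (not along the pixel's ray), 0 where there is no reading.
- ctrl.camera_params(name): a dict with "fx", "fy", "cx", "cy" (pixels), "k1" (the pictures are not rectified: a ray, as slopes to the right and down, at radius r is drawn at 1 + k1 r^2 times it, then the intrinsics apply), "extrinsics" (4x4, takes a point from camera to world coordinates). Camera axes: x right, y down, z forward; pixel columns grow to the right and rows downward; lengths in m; the calibration is good to about 2 mm. A picture is of the moment at which its call begins: read the wrist's pose just before it. camera_params takes no time and is no camera call; for the wrist camera it gives the pose at the moment of the call.
- ctrl.close_job(): hands the job in; it is judged then, once.
The state is a dict: "time": time; "joint_pos": joint angles; "joint_vel": joint speeds; "effort": joint torques, N m; "ee_pos": TCP position; "tcp_rot": TCP orientation; "ft_force": force on the tool from outside, world axes, zero at the start; "ft_torque": the same for the moment, N m; "width": finger opening in m; "grasp_force": force on a finger pad.
Only numpy, scipy, OpenCV 4.12 (cv2) and the standard library are available. Lean on these libraries where they do the work, as an engineer would, in place of code of your own. Each camera call takes 0.05 s, during which the arm holds its last target. There are 200 camera calls.

TASK

The weighing stand has to be levelled before filling starts. First give its levelling screw a shot of oil: push the red cap of the clamped oil can right down and let it spring back up. Then take the black levelling knob, press the sprung plate down to its stop and turn the knob until the bubble lies between the two black marks with the plate pressed down; finish still gripping the knob and pressing (a colleague will lock it), and leave the scale and everything around it alone.

Things in the scene. Friction and masses are not known exactly. Their poses are not given: they have to be found in the camera images.
- stand: Grey levelling stand fixed to the worktop: base 270 x 190 x 12 mm, aluminium plate 260 x 180 x 12 mm above it (top 60 mm up when level). Origin on the worktop straight under the levelling knob when level; x runs along the plate from the knob (near end) to the hinge pin (parallel to y, 200 mm away, 42 mm high), y left, z up. The oil can stands at x 0, y -128 mm.
- nozzle (a joint): Travel of the oil can's red sprung cap, m: 0 up, 0.005 right down. It takes about 2 N to start and 6 N to push right down, and springs back.
- nozzle_top (a point): Centre of the flat top of the red cap (25 mm across, 18 mm high) of the blue oil can, 152 mm above the worktop when up. The can (44 mm across, clamp 49 mm) is fixed to the stand. Press straight down.
- knob_grip (a point): On the axis of the round black levelling knob (40 mm across, 34 mm high, white line on top), 14 mm below its top and 20 mm above the steel flange (64 mm across, 6 mm thick, part of the knob) on which fingertips may push down. It moves with the plate about the hinge pin: 86 mm above the worktop when level, up to 13 mm higher at the start.
- knob (a joint): Angle of the levelling knob, rad, growing clockwise seen from above (range -0.9 to 1.5). Clockwise raises the near end of the plate by 4 mm a radian (0.02 rad of tilt a radian), anticlockwise lowers it; it always starts too high. Level needs 0.5 to 1.5 rad anticlockwise; where level lies differs each time and only the bubble tells. Turning takes about 0.15 to 0.2 N m.
- press (a joint): How far the sprung plate is pressed down about its hinge pin, rad, apart from the levelling screw: 0 up, 0.03 at its stop (6 mm of travel at the knob). It takes about 3 N at the knob to start and 8 N to reach the stop, and springs up when let go. Pressing does not turn the knob.
- vial_mid (a point): Top of the yellow-green vial (68 x 15 mm, along the stand's x axis), midway between the two black marks, which are 19 mm apart. On the plate, 125 mm from the knob along x and 52 mm to the left.
- bubble_mid (a point): Centre of the white bubble (12 mm long). It runs along the vial to the higher end of the plate: towards the knob (stand -x) when the knob's end is high, 0.5 mm a milliradian of slope (10 mm a radian of knob), at most 18 mm from the middle. It reads true only with the plate at its stop; between the marks = within 3.5 mm of the middle; settles within a second.
- pocket_scale: Black pocket scale with steel pan, 120 x 68 x 18 mm, fixed on the plate, centre 125 mm from the knob along x and 45 mm to the right. Do not touch.
- flask_2: Loose green flask with blue cap, 69 x 85 x 218 mm; origin at its underside. Bystander.
- flask_4: Loose green flask with blue cap, 69 x 85 x 218 mm; origin at its underside. Bystander.
- rubber_puck: Loose black rubber stopper, 43 mm across, 27 mm high; origin at its underside. Bystander.
- spare_cap_2: Loose red screw cap, 62 mm across, 26 mm high; origin at its underside. Bystander.

How it is judged:
By the outcome, as a careful person would: the job done as asked, in the order asked, and still so for the second after the job is handed in, while the arm keeps its last pose, push and grip.
It also fails if it takes over 48 s, if anything falls off the work surface, if the arm or the gripper's body presses on something with over 40 N, if the wrist force passes 120 N, or if a joint passes its speed limit or range.

## Working session

There is one attempt and no reset: what is moved stays moved. The work goes in short steps, Python scripts to look and compute and a shell command to move; the robot and the scene stay as the last step left them, time stands still between calls to the robot, and variables do not carry over. Pictures are saved under pics/ and viewed, at most 10 in all, crops included, and the job is handed in when it is done.

```bash
mkdir -p pics; cat > h.py <<'E'
import numpy as np, cv2
from plant import ctrl
from scipy.spatial.transform import Rotation as R
def snap(n,f):
    p=ctrl.camera_params(n); im,d=ctrl.grab_frame(n)
    cv2.imwrite('pics/'+f+'.png',im[:,:,::-1]); np.savez('pics/'+f,im=im,d=d,**{k:np.array(v) for k,v in p.items()})
def world(f,u,v,z=None,win=2):
    q=np.load('pics/'+f+'.npz'); K=np.array([[q['fx'],0,q['cx']],[0,q['fy'],q['cy']],[0,0,1]],float)
    xd=(u-K[0,2])/K[0,0]; yd=(v-K[1,2])/K[1,1]; k=float(q['k1']); x,y=xd,yd
    for _ in range(30):
        s=1+k*(x*x+y*y); x,y=xd/s,yd/s
    T=np.array(q['extrinsics']); r=np.array([x,y,1])
    if z is None:
        w=q['d'][int(v)-win:int(v)+win+1,int(u)-win:int(u)+win+1]; dd=np.median(w[w>0])
    else: dd=(z-T[2,3])/(T[:3,:3]@r)[2]
    return T[:3,:3]@(r*dd)+T[:3,3]
E
python3 - <<'E'
from h import *
s=ctrl.observe(); print(s['time'],s['ee_pos'],s['tcp_rot'],R.from_quat(s['tcp_rot']).as_matrix().round(3))
snap('top','t0'); snap('side','s0')
E
```

```text
0.0 [0.20422201 0.61653031 0.24345231] [ 1.59181219e-01  9.87248901e-01 -9.68485755e-04 -9.30024710e-05] [[-0.949  0.314 -0.   ]
 [ 0.314  0.949 -0.002]
 [-0.    -0.002 -1.   ]]
```

View pics/t0.png

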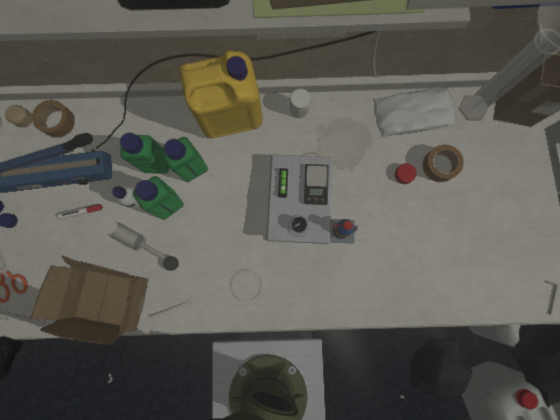

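View pics/s0.png

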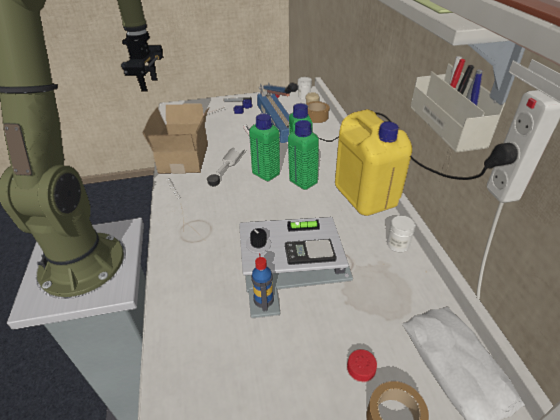

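The top view shows the knob at about (299,225), the vial at (283,182), the scale at (316,183) and the red oil cap at about (347,226). The side view shows the knob at (258,237) and the cap at (261,264).

```bash
python3 - <<'E'
from h import *
np.set_printoptions(precision=4,suppress=True)
print('base',world('t0',268,390))
for n,u,v,z in [('knob',299,225,.108),('vial',283,182,.075),('scale',316,183,.078),('cap',347,226,.152)]:
    print(n,world('t0',u,v,z),world('t0',u,v))
for n,u,v,z in [('knob',258,232,.108),('cap',261,261,.152),('vial',303,225,.075)]:
    print('side',n,world('s0',u,v,z),world('s0',u,v))
# refine cap by red mask (both)
for f,z,box in [('t0',.145,(330,365,210,245)),('s0',.145,(245,280,250,280))]:
    q=np.load('pics/'+f+'.npz'); im=q['im'].astype(int); m=(im[...,0]>90)&(im[...,0]>2*im[...,1]+10)&(im[...,0]>1.8*im[...,2])
    ys,xs=np.nonzero(m); k=(xs>box[0])&(xs<box[1])&(ys>box[2])&(ys<box[3]); print(f,xs[k].min(),xs[k].max(),ys[k].min(),ys[k].max(),world(f,xs[k].mean(),ys[k].mean(),z))
q=np.load('pics/t0.npz')
a=cv2.resize(q['im'][140:260,250:370,::-1],None,fx=5,fy=5,interpolation=cv2.INTER_CUBIC); cv2.imwrite('pics/t0c.png',a)
print(np.array(ctrl.camera_params('wrist')['extrinsics']))
E
```

```text
base [ 0.0631 -0.0104  0.1787]
knob [ 0.4719 -0.1029  0.108 ] [ 0.4715 -0.1028  0.1108]
vial [ 0.6037 -0.0622  0.075 ] [ 0.6021 -0.0622  0.0814]
scale [ 0.5971 -0.1579  0.078 ] [ 0.5962 -0.1576  0.0821]
cap [ 0.46   -0.2285  0.152 ] [ 0.46   -0.2286  0.1514]
side knob [ 0.4766 -0.0989  0.108 ] [ 0.4765 -0.1005  0.1096]
side cap [ 0.4641 -0.234   0.152 ] [ 0.4642 -0.2324  0.1502]
side vial [ 0.6012 -0.0652  0.075 ] [ 0.6008 -0.0666  0.0764]
t0 344 350 222 228 [ 0.4627 -0.2297  0.145 ]
s0 255 265 254 269 [ 0.4626 -0.233   0.145 ]
[[ 0.3139  0.913   0.2606  0.1325]
 [ 0.9495 -0.3014 -0.0874  0.6408]
 [-0.0012  0.2749 -0.9615  0.3825]
 [ 0.      0.      0.      1.    ]]
```

View pics/t0c.png

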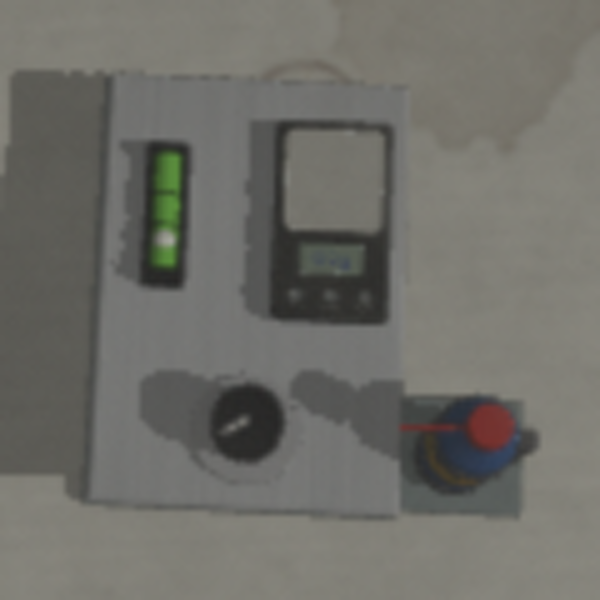

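Both views agree on the cap at about (0.462, -0.232) and the knob at about (0.473, -0.102). The crop shows the bubble at the knob end of the vial and a thin red spout from the cap pointing at the plate. I'll swing over along an arc, raised to clear the flasks.

```bash

python3 -m pendant '[{"linear":[-4.4,-0.8,-1.4],"angular":[0,0,0.08]},{"linear":[-4.4,-0.8,-1.4],"angular":[0,0,0.08]},{"linear":[-4.4,-0.8,-1.4],"angular":[0,0,0.08]},{"linear":[-4.4,-0.8,-1.4],"angular":[0,0,0.08]},{"linear":[-4.4,-0.8,-1.4],"angular":[0,0,0.08]}]' 0
python3 -m pendant '[{"linear":[-4.8,-0.8,0],"angular":[0,0,0.09]},{"linear":[-4.8,-0.8,0],"angular":[0,0,0.09]},{"linear":[-4.8,-0.8,0],"angular":[0,0,0.09]},{"linear":[-4.8,-0.8,0],"angular":[0,0,0.09]},{"linear":[-4.8,-0.8,0],"angular":[0,0,0.09]}]'
python3 -m pendant '[{"linear":[-4.9,0,0],"angular":[0,0,0.09]},{"linear":[-4.9,0,0],"angular":[0,0,0.09]},{"linear":[-4.9,0,0],"angular":[0,0,0.09]},{"linear":[-4.9,0,0],"angular":[0,0,0.09]},{"linear":[-4.9,0,0],"angular":[0,0,0.09]}]'
cat >> h.py <<'E'
np.set_printoptions(precision=4,suppress=True)
def togo(x,y,z,ang=None):
    s=ctrl.observe(); M=R.from_quat(s['tcp_rot']).as_matrix(); e=np.array(s['ee_pos'])
    print('t',s['time'],'pos',e,'shift tool cm',M.T@(np.array([x,y,z])-e)*100,'y-angle',np.degrees(np.arctan2(M[1,1],M[0,1])),'zaxis',M[:,2],'F',s['ft_force'],'w',s['width'],'q',np.array(s['joint_pos']))
    if ang is not None:
        yd=[np.cos(np.radians(ang)),np.sin(np.radians(ang)),0]; zd=[0,0,-1]; W=np.column_stack([np.cross(yd,zd),yd,zd])
        print('rotvec',R.from_matrix(M.T@W).as_rotvec())
E
python3 -c "
from h import *
togo(.462,-.232,.235,-60)"
```

```text
time: 0.6
ee_pos: [0.3812, 0.4794, 0.3145]
tcp_rot: [0.354, 0.935, -0.0, -0.0]
ft_force: [1.0, 0.4, -0.2]
width: 0.0546
grasp_force: 0.0
time: 1.1
ee_pos: [0.4976, 0.2677, 0.314]
tcp_rot: [0.554, 0.833, -0.0, -0.0]
ft_force: [1.3, 0.2, -0.1]
width: 0.0151
grasp_force: 0.0
time: 1.6
ee_pos: [0.5502, 0.0306, 0.3141]
tcp_rot: [0.726, 0.688, -0.0, -0.0]
ft_force: [0.9, -0.5, 0.4]
width: 0.0005
grasp_force: 0.0
t 1.6 pos [0.5502 0.0306 0.3141] shift tool cm [-26.6882  -7.4155   7.9182] y-angle -3.023401410515472 zaxis [-0.0003 -0.0002 -1.    ] F [ 0.8848 -0.5138  0.3792] w 0.0004813166683183435 q [-0.5661  0.0816  0.496   1.6072 -0.0388  1.463  -0.1201]
rotvec [-0.0002  0.0004  0.9944]
```

```bash

python3 -m pendant '[{"linear":[-4.6,-1.2,0],"angular":[0,0,0]},{"linear":[-4.6,-1.2,0],"angular":[0,0,0]},{"linear":[-4.6,-1.2,0],"angular":[0,0,0]},{"linear":[-4.6,-1.2,0],"angular":[0,0,0]},{"linear":[-4.6,-1.2,0],"angular":[0,0,0]}]'
python3 -m pendant '[{"linear":[-1.8,-0.7,2],"angular":[0,0,0]},{"linear":[-1.8,-0.7,2],"angular":[0,0,0]},{"linear":[0,0,2],"angular":[0,0,0]},{"linear":[0,0,0],"angular":[0,0,0]},{"linear":[0,0,0],"angular":[0,0,0]}]'
python3 - <<'E'
from h import *
snap('wrist','w1'); snap('side','s1'); togo(.462,-.232,.174,-60)
a=np.load('pics/w1.npz')['im']; b=np.load('pics/s1.npz')['im'][60:330,130:400]
cv2.imwrite('pics/w1c.png',np.hstack([cv2.resize(a,(440,330)),cv2.resize(b,(330,330))])[:,:,::-1])
E
```

```text
time: 2.1
ee_pos: [0.4779, -0.1958, 0.3143]
tcp_rot: [0.724, 0.69, 0.0, -0.0]
ft_force: [0.9, -0.3, 0.7]
width: 0.0006
grasp_force: 0.0
time: 2.6
ee_pos: [0.4633, -0.2289, 0.2546]
tcp_rot: [0.724, 0.69, -0.0, -0.0]
ft_force: [0.4, 0.3, 0.4]
width: 0.0006
grasp_force: 0.0
t 2.7 pos [ 0.4641 -0.229   0.2556] shift tool cm [-0.3073 -0.204   8.1565] y-angle -2.734948029229814 zaxis [ 0.0015 -0.0003 -1.    ] F [-0.3834 -0.2591 -0.4245] w 0.0003639515235479228 q [-0.3129  0.0178  0.7362  1.7839 -0.0126  1.3431  0.3784]
rotvec [ 0.0015 -0.0005  0.9995]
```

View pics/w1c.png

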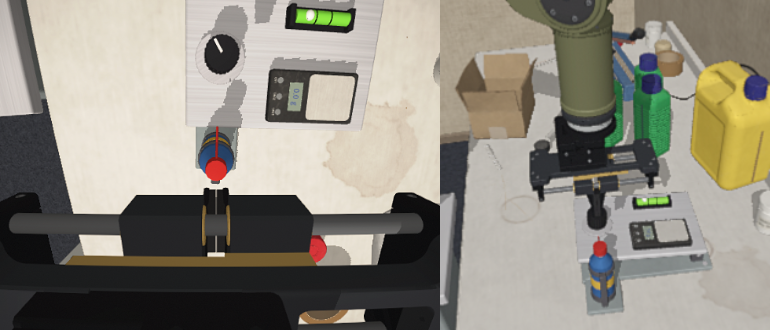

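The left (wrist) view shows the cap at about (274,216) full-scale, the fingers at about x=275, the knob at (281,65), and the vial top-right. In the right view the body's long axis runs along the closing direction, and the arm is above the can.

```bash
python3 - <<'E'
from h import *
for f in ['w1']:
    im=np.load('pics/'+f+'.npz')['im'].astype(int); m=((im[...,0]>110)&(im[...,0]>2*im[...,1])&(im[...,0]>2*im[...,2])).astype(np.uint8)
    m=cv2.morphologyEx(m,cv2.MORPH_OPEN,np.ones((7,7)))
    n,l,st,c=cv2.connectedComponentsWithStats(m)
    d=np.load('pics/w1.npz')['d']
    for i in range(1,n):
        if st[i,4]<100: continue
        P=np.array([world(f,u,v,win=0) for v,u in np.argwhere(l==i) if d[v,u]>0]); t=P[P[:,2]>np.percentile(P[:,2],80)-.004]
        print(st[i],c[i],'top',t.mean(0),t.min(0),t.max(0))
print('knob',world('w1',281,65),world('w1',281,65,.108))
im=np.load('pics/w1.npz')['im'];d=np.load('pics/w1.npz')['d']
m=(im.max(2)<60)&(d>0);P=np.array([world('w1',u,v,win=0) for v,u in np.argwhere(m) if v<120 and 240<u<320])
P=P[P[:,2]>.095];print(len(P),P.mean(0),P.min(0),P.max(0))
print('red spout',[world('w1',274,v) for v in (170,180,190)])
E
```

```text
[262 200  26  30 648] [274.6173 214.6944] top [ 0.4629 -0.2285  0.1506] [ 0.4518 -0.2411  0.1475] [ 0.474  -0.2173  0.1527]
[394 300  21  32 540] [403.6037 315.563 ] top [ 0.6413 -0.4266  0.0327] [ 0.4967 -0.4595  0.0211] [ 0.6617 -0.2017  0.3292]
knob [ 0.4748 -0.1006  0.1095] [ 0.4748 -0.1004  0.108 ]
1575 [ 0.4756 -0.1036  0.1088] [ 0.456  -0.123   0.0959] [ 0.4955 -0.0831  0.1116]
red spout [array([ 0.4632, -0.2057,  0.0311]), array([ 0.4638, -0.2001,  0.1326]), array([ 0.4634, -0.2084,  0.1366])]
```

The tool is already over the cap to within about 1 mm. Going down.

```bash

python3 -m pendant '[{"linear":[0,0,2.6],"angular":[0,0,0]},{"linear":[0,0,2.6],"angular":[0,0,0]},{"linear":[0,0,2.4],"angular":[0,0,0]},{"linear":[0,0,0.4],"angular":[0,0,0]},{"linear":[0,0,0.3],"angular":[0,0,0]}]'
python3 -m pendant '[{"linear":[0,0,0.2],"angular":[0,0,0]},{"linear":[0,0,0.2],"angular":[0,0,0]},{"linear":[0,0,0.2],"angular":[0,0,0]},{"linear":[0,0,0],"angular":[0,0,0]},{"linear":[0,0,0],"angular":[0,0,0]}]'
```

```text
time: 3.2
ee_pos: [0.4636, -0.229, 0.1724]
tcp_rot: [0.724, 0.69, 0.0, -0.0]
ft_force: [-1.6, 1.0, 3.2]
width: 0.0003
grasp_force: 1.7
time: 3.7
ee_pos: [0.4641, -0.2293, 0.1692]
tcp_rot: [0.724, 0.69, 0.001, 0.0]
ft_force: [-7.9, 4.6, 19.9]
width: 0.0003
grasp_force: 10.2
```

The cap is bottomed (5 mm travel, 20 N). I'll release it, check it springs back, and move over the knob.

```bash

python3 -m pendant '[{"linear":[0,0,-0.8],"angular":[0,0,0]},{"linear":[0,0,-1.2],"angular":[0,0,0]},{"linear":[0,0,-2],"angular":[0,0,0]},{"linear":[0,0,-2],"angular":[0,0,0]},{"linear":[0,0,-2],"angular":[0,0,0]}]'
python3 -m pendant '[{"linear":[4.25,0.17,0],"angular":[0,0,0]},{"linear":[4.25,0.17,0],"angular":[0,0,0]},{"linear":[4.25,0.17,0],"angular":[0,0,0]},{"linear":[0,0,0],"angular":[0,0,0.14]},{"linear":[0,0,0],"angular":[0,0,0.14]}]' 6.4
python3 -m pendant '[{"linear":[0,0,0],"angular":[0,0,0.14]},{"linear":[0,0,0],"angular":[0,0,0.14]},{"linear":[0,0,0],"angular":[0,0,0.14]},{"linear":[0,0,0],"angular":[0,0,0.14]},{"linear":[0,0,0],"angular":[0,0,0.14]}]'
python3 - <<'E'
from h import *
snap('wrist','w2'); snap('side','s2'); togo(.475,-.102,.1125,-60)
a=np.load('pics/w2.npz')['im']; b=np.load('pics/s2.npz')['im'][60:330,130:400]
cv2.imwrite('pics/w2c.png',np.hstack([cv2.resize(a,(440,330)),cv2.resize(b,(330,330))])[:,:,::-1])
E
```

```text
time: 4.2
ee_pos: [0.4636, -0.2298, 0.2472]
tcp_rot: [0.724, 0.689, 0.0, 0.001]
ft_force: [-0.1, -0.2, 0.3]
width: 0.0001
grasp_force: 0.0
time: 4.7
ee_pos: [0.4753, -0.1008, 0.2464]
tcp_rot: [0.814, 0.581, 0.001, 0.001]
ft_force: [1.0, -1.1, 0.2]
width: 0.0327
grasp_force: 0.0
time: 5.2
ee_pos: [0.4751, -0.1026, 0.2464]
tcp_rot: [0.964, 0.265, 0.001, 0.0]
ft_force: [0.0, 0.3, -0.1]
width: 0.0628
grasp_force: 0.0
t 5.3 pos [ 0.4751 -0.1026  0.2463] shift tool cm [ 0.0073 -0.0724 13.3817] y-angle -58.996194023312675 zaxis [ 0.0018 -0.0003 -1.    ] F [ 0.1894 -0.2416  0.5697] w 0.06366487058459804 q [-0.4194 -0.0561  0.562   1.8609  0.0308  1.3264 -0.8953]
rotvec [ 0.0012 -0.0014  0.0175]
```

View pics/w2c.png

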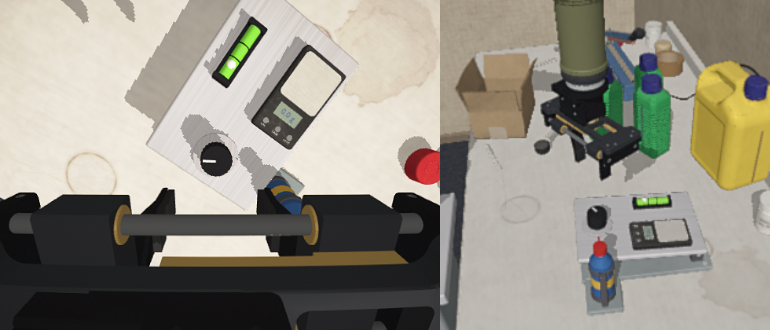

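The wrist view shows the knob at about (275,202) full-scale, centred between the open fingers, with the vial and bubble in view. The side view shows the cap back up.

```bash
python3 - <<'E'
from h import *
q=np.load('pics/w2.npz');im=q['im'];d=q['d']
P=np.array([world('w2',u,v,win=0) for v in range(165,240) for u in range(235,315) if d[v,u]>0])
P=P[(P[:,2]>.104)&(P[:,2]<.125)];print(len(P),P.mean(0),P.min(0),P.max(0))
s=np.load('pics/s2.npz');I=s['im'].astype(int);D=s['d']
P=np.array([world('s2',u,v,win=0) for v in range(230,290) for u in range(240,290) if D[v,u]>0 and I[v,u,0]>90 and I[v,u,0]>2*I[v,u,1]]);print('cap top z',np.percentile(P[:,2],[50,90,97]))
E
```

```text
1274 [ 0.4767 -0.1015  0.1089] [ 0.4558 -0.1225  0.1041] [ 0.4963 -0.0817  0.1115]
cap top z [0.1496 0.1516 0.1521]
```

```bash

python3 -m pendant '[{"linear":[0,0,3],"angular":[0,0,0]},{"linear":[0,0,3],"angular":[0,0,0]},{"linear":[0,0,3],"angular":[0,0,0]},{"linear":[0,0,1],"angular":[0,0,0]},{"linear":[0,0,0],"angular":[0,0,0]}]'
```

```text
time: 5.8
ee_pos: [0.4739, -0.1023, 0.1448]
tcp_rot: [0.963, 0.268, -0.001, -0.0]
ft_force: [0.6, 0.4, 0.2]
width: 0.0644
grasp_force: 0.0
```

```bash

python3 -m pendant '[{"linear":[0,0,2],"angular":[0,0,0]},{"linear":[0,0,1.6],"angular":[0,0,0]},{"linear":[0,0,0.6],"angular":[0,0,0]},{"linear":[0,0,0.2],"angular":[0,0,0]},{"linear":[0,0,0.2],"angular":[0,0,0]}]'
python3 -m pendant '[{"linear":[0,0,0],"angular":[0,0,0]},{"linear":[0,0,0],"angular":[0,0,0]},{"linear":[0,0,0],"angular":[0,0,0]},{"linear":[0,0,0],"angular":[0,0,0]},{"linear":[0,0,0],"angular":[0,0,0]}]' 3.6
```

```text
time: 6.3
ee_pos: [0.4756, -0.1024, 0.1007]
tcp_rot: [0.963, 0.268, 0.001, 0.0]
ft_force: [0.3, 0.2, -0.0]
width: 0.0639
grasp_force: 0.0
time: 6.8
ee_pos: [0.4748, -0.1023, 0.0998]
tcp_rot: [0.964, 0.268, 0.0, 0.0]
ft_force: [0.2, 0.0, 1.3]
width: 0.0395
grasp_force: 30.0
```

```bash

python3 -m pendant '[{"linear":[0,0,0.2],"angular":[0,0,0]},{"linear":[0,0,0.2],"angular":[0,0,0]},{"linear":[0,0,0.2],"angular":[0,0,0]},{"linear":[0,0,0.1],"angular":[0,0,0]},{"linear":[0,0,0.1],"angular":[0,0,0]}]' 3.4
python3 -m pendant '[{"linear":[0,0,0.1],"angular":[0,0,0]},{"linear":[0,0,0],"angular":[0,0,0]},{"linear":[0,0,0],"angular":[0,0,0]},{"linear":[0,0,0],"angular":[0,0,0]},{"linear":[0,0,0],"angular":[0,0,0]}]'
python3 - <<'E'
from h import *
snap('wrist','w3'); snap('side','s3'); togo(.475,-.102,.1,-60)
a=np.load('pics/w3.npz')['im']; b=np.load('pics/s3.npz')['im'][180:280,230:360]
cv2.imwrite('pics/w3c.png',np.hstack([cv2.resize(a,(400,300)),cv2.resize(b,(390,300),interpolation=2)])[:,:,::-1])
E
```

```text
time: 7.3
ee_pos: [0.4739, -0.1023, 0.0928]
tcp_rot: [0.963, 0.268, -0.001, -0.001]
ft_force: [-9.2, 0.2, 21.0]
width: 0.0392
grasp_force: 30.0
time: 7.8
ee_pos: [0.4739, -0.1022, 0.0926]
tcp_rot: [0.963, 0.268, -0.001, -0.001]
ft_force: [-9.7, 1.4, 23.2]
width: 0.0396
grasp_force: 30.0
t 7.9 pos [ 0.4739 -0.1022  0.0926] shift tool cm [ 0.1008  0.0413 -0.7441] y-angle -58.92763132535867 zaxis [-0.0022  0.0017 -1.    ] F [-10.2305   1.0371  21.9819] w 0.039403305295804596 q [-0.392   0.1141  0.5832  2.0438 -0.0759  1.0061 -0.7994]
rotvec [-0.0026  0.001   0.0187]
```

View pics/w3c.png

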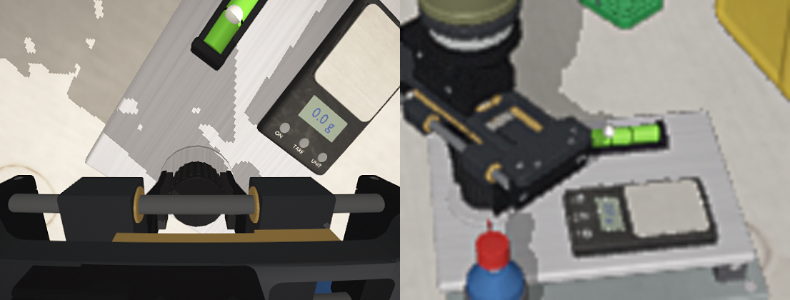

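The wrist view shows the gripped knob, and the side crop shows the bubble at its knob end (about (609,131) in the crop) with the plate down. Now I'll turn anticlockwise by 0.5 rad, following down.

```bash

python3 -m pendant '[{"linear":[0,0,0.04],"angular":[0,0,-0.1]},{"linear":[0,0,0.04],"angular":[0,0,-0.1]},{"linear":[0,0,0.04],"angular":[0,0,-0.1]},{"linear":[0,0,0.04],"angular":[0,0,-0.1]},{"linear":[0,0,0.04],"angular":[0,0,-0.1]}]'
python3 -m pendant '[{"linear":[0,0,0],"angular":[0,0,0]},{"linear":[0,0,0],"angular":[0,0,0]},{"linear":[0,0,0],"angular":[0,0,0]},{"linear":[0,0,0],"angular":[0,0,0]},{"linear":[0,0,0],"angular":[0,0,0]}]'
cat >> h.py <<'E'
def strip(f,yaw=-5.8,z=.074,c=(.602,-.064)):
    # rectified vial strip: 4 px/mm, s -50..50 along stand x, t -20..20 left
    q=np.load('pics/'+f+'.npz'); T=np.array(q['extrinsics']); a=np.radians(yaw)
    S,Tt=np.meshgrid(np.arange(-50,50,.25)/1e3,np.arange(20,-20,-.25)/1e3)
    P=np.stack([c[0]+S*np.cos(a)-Tt*np.sin(a),c[1]+S*np.sin(a)+Tt*np.cos(a),np.full_like(S,z)],-1)
    C=(P-T[:3,3])@T[:3,:3]; x=C[...,0]/C[...,2]; y=C[...,1]/C[...,2]; g=1+float(q['k1'])*(x*x+y*y)
    return cv2.remap(q['im'],(x*g*float(q['fx'])+float(q['cx'])).astype(np.float32),(y*g*float(q['fy'])+float(q['cy'])).astype(np.float32),cv2.INTER_LINEAR)
E
python3 - <<'E'
from h import *
snap('wrist','w4'); snap('side','s4'); togo(.475,-.102,.1,-60)
b=np.load('pics/s4.npz')['im'][180:280,230:360]
rows=[np.hstack([strip(w),strip(s)]) for w,s in (('w3','s3'),('w4','s4'))]
cv2.imwrite('pics/v4.png',np.vstack(rows)[:,:,::-1])
E
```

```text
time: 8.4
ee_pos: [0.4737, -0.1026, 0.0905]
tcp_rot: [0.867, 0.499, -0.001, -0.001]
ft_force: [-10.2, 0.1, 20.8]
width: 0.0394
grasp_force: 30.0
time: 8.9
ee_pos: [0.4738, -0.102, 0.0905]
tcp_rot: [0.867, 0.498, -0.001, -0.001]
ft_force: [-9.3, 2.2, 21.8]
width: 0.0397
grasp_force: 30.0
t 9.0 pos [ 0.4737 -0.102   0.0905] shift tool cm [ 0.0635  0.1073 -0.9553] y-angle -30.27748935250519 zaxis [-0.0025  0.0019 -1.    ] F [-11.2878   1.5657  21.3305] w 0.039061960938916916 q [-0.3563  0.1156  0.5453  2.0448 -0.0727  1.0018 -0.303 ]
rotvec [-0.0031  0.0004  0.5188]
```

View pics/v4.png

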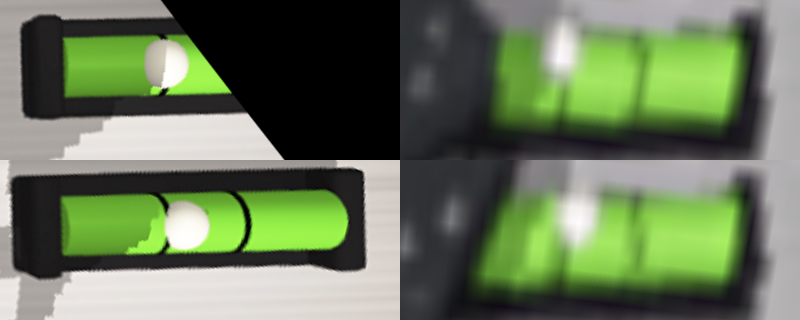

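In the wrist strip the marks are at x≈166 and 248 and the bubble at 187, about 5 mm short of the middle and moving as expected. I'll turn another 0.5 rad.

```bash

python3 -m pendant '[{"linear":[0,0,0.04],"angular":[0,0,-0.1]},{"linear":[0,0,0.04],"angular":[0,0,-0.1]},{"linear":[0,0,0.04],"angular":[0,0,-0.1]},{"linear":[0,0,0.04],"angular":[0,0,-0.1]},{"linear":[0,0,0.04],"angular":[0,0,-0.1]}]'
python3 -m pendant '[{"linear":[0,0,0],"angular":[0,0,0]},{"linear":[0,0,0],"angular":[0,0,0]},{"linear":[0,0,0],"angular":[0,0,0]},{"linear":[0,0,0],"angular":[0,0,0]},{"linear":[0,0,0],"angular":[0,0,0]}]'
python3 -m pendant '[{"linear":[0,0,0],"angular":[0,0,0]},{"linear":[0,0,0],"angular":[0,0,0]},{"linear":[0,0,0],"angular":[0,0,0]},{"linear":[0,0,0],"angular":[0,0,0]},{"linear":[0,0,0],"angular":[0,0,0]}]'
python3 - <<'E'
from h import *
snap('wrist','w5'); snap('side','s5'); togo(.475,-.102,.1,-60)
a=np.load('pics/w5.npz')['im'];b=np.load('pics/s5.npz')['im'][150:350,180:380]
cv2.imwrite('pics/v5.png',np.vstack([np.hstack([strip('w5'),strip('s5')]),np.hstack([cv2.resize(a,(480,360)),cv2.resize(b,(320,360))])])[:,:,::-1])
E
```

```text
time: 9.5
ee_pos: [0.4735, -0.1026, 0.0884]
tcp_rot: [0.716, 0.698, -0.0, -0.001]
ft_force: [-11.1, 0.6, 21.6]
width: 0.0392
grasp_force: 30.0
time: 10.0
ee_pos: [0.4736, -0.1019, 0.0884]
tcp_rot: [0.717, 0.697, -0.0, -0.002]
ft_force: [-10.0, 1.5, 22.1]
width: 0.0392
grasp_force: 30.0
time: 10.5
ee_pos: [0.4736, -0.1019, 0.0884]
tcp_rot: [0.717, 0.697, -0.0, -0.002]
ft_force: [-9.5, 2.3, 20.7]
width: 0.0391
grasp_force: 30.0
t 10.6 pos [ 0.4736 -0.102   0.0884] shift tool cm [ 0.0019  0.1381 -1.1614] y-angle -1.6340103573992124 zaxis [-0.0027  0.002  -1.    ] F [-10.9843   1.27    21.3549] w 0.03918522721821187 q [-0.3209  0.1172  0.5079  2.0457 -0.0694  0.9976  0.1934]
rotvec [-0.0035 -0.0003  1.0187]
```

View pics/v5.png

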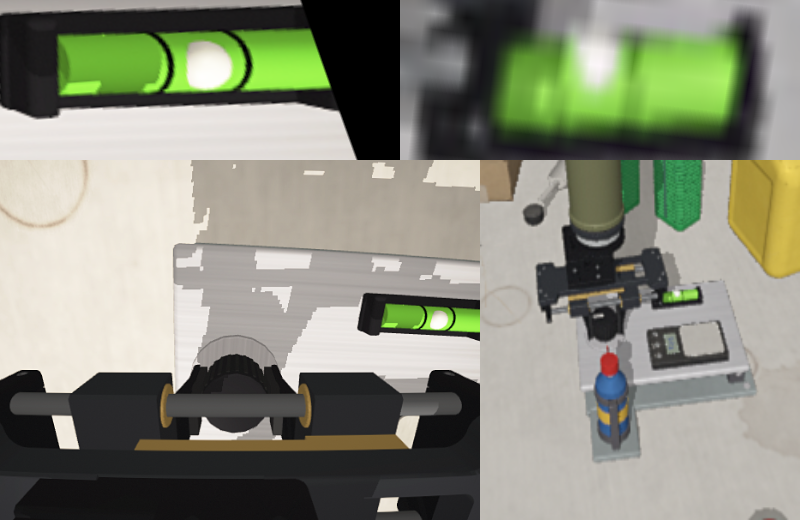

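The wrist strip shows the bubble (x≈210) centred between the marks (about 170 and 250). The side view agrees to within about 1 mm. The knob is gripped at 30 N and pressed with 21 N, with everything around it undisturbed.

```bash
python3 -c "
from plant import ctrl
print(ctrl.close_job())"
```

```text
the job is handed in; nothing more can be done
None
```

The oil cap was pushed fully down and sprang back; the stand is levelled with the bubble between the marks, the knob still gripped and the plate pressed to its stop, and the job was handed in at about 10.6 s.

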